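# Fit the loop-back plug to the bench tester and lock it

### The arm

A 6-joint arm with a two-finger parallel gripper is mounted at the origin on a cart in front of the work surface, level with it; the furniture and walls round the work are solid. World frame = base frame: x ahead of the robot, y to its left, z up, the work surface at z = 0. Lengths are in m, angles in rad, forces in N, time in s.
With the tool pointing down it reaches from about 0.35 to 0.975 m from the base axis. Payload 4.9 kg.
Tool frame: the origin (TCP) lies at the very end of the fingers, on their centre line; the grasp point (between the pads) lies bot.grip_point_offset behind it (bot.grip_point_offset is the distance from the TCP to the grasp point, in m); z points along the fingers, y is the line along which they close (so a half turn about z gives the same grasp; the last joint's range is limited). The gripper opens to 85 mm and grips with 20 to 120 N. Pads are 22 mm wide; open, the fingers measure 114 mm over their backs; the gripper's body (76 mm by 85 mm) begins 54 mm behind the grasp point. The pads swing forward as they close: fully open they stand 13 mm farther back than shut.
Start: joints at [-1.342, 0.053, 1.613, -0, 1.476, -0.119], TCP at [0.213, -0.588, 0.231] pointing down, gripper open.
Joint ranges: [-3.01, 3.01], [-1.01, 2.22], [0.06, 2.58], [-1.02, 4.17], [0.09, 2.62], [-3.14, 3.14]. Speed limits (rad/s): [2.57, 2.57, 3.14, 3.14, 3.14, 3.14].

### API

Orientations are given as a unit quaternion [w, x, y, z].
In Python, from rig import bot gives the robot as it stands. Calls block until the motion is done:
- bot.goto(position, orientation): joint-space move of the TCP to a pose.
- bot.move_straight(position, attitude=None, feed=0.15, max_force=None): straight line of the TCP; attitude=None keeps the orientation; feed is the mean speed in m/s. With max_force (N) it stops when the force on the tool has changed by that much, and returns True; else False.
- bot.move_j(angles): joint-space move.
- bot.command_gripper(opening): opening from 0.0 (shut) to 1.0 (fully open); the grip force is fixed at half the most; returns when the fingers have stopped.
- bot.dwell(seconds).
- bot.solve_ik(position, orientation): joint angles nearest the present ones, or None.
- bot.snapshot(name): name is "scene" or "top" or "wrist"; returns a dict with "frame" (384x512x3 uint8, blue, green, red), "range_z" (384x512 float32, m along the optical axis (not along the pixel's ray), 0 where there is no reading), "intrinsics" (3x3 intrinsics, pixels), "origin" and "attitude" of the camera in the world; the wrist camera has in their place "tool_from_camera" (4x4, takes a point from camera to tool coordinates, whose origin is the TCP and whose axes are the flange's). Camera axes: x right, y down, z forward; pixel columns grow to the right and rows downward; lengths in m; the calibration is good to about 2 mm. The wrist camera is an equidistant fisheye: a pixel r from the principal point sees the ray r / f radians off the axis. A picture is of the moment at which its call begins: read the wrist's pose just before it.
A pose or a line that the arm cannot do raises bot.MotionError and nothing moves.
- bot.sign_off(): hands the job in; it is judged then, once.
Trained networks look in a picture, given as the dict that the camera call returned (one of the last four; its "shot" number tells which), for a name from the list of things; names that differ only in an ending like _2 or _b are one class to them, and where a whole thing is asked for, a point or a joint stands for the part that bears it (a point fixed in the world has none). Each returns a list of dicts, best first, with "conf" (0 to 1); they miss things now and then, are a little off and sometimes report something else, mostly with a low value. They report only what shows in the picture. A call takes as long as a camera call.
- bot.trace(picture, target): "pixels" (384x512 bool, what is visible of it) and "bbox" ([left, top, right, bottom] in pixels, round what is visible of it).
Readings, each from a call of its own:
- bot.read_time_s(): time.
- bot.read_q(): joint angles.
- bot.read_dq(): joint speeds.
- bot.read_joint_efforts(): joint torques, N m.
- bot.read_tool_pos(): TCP position.
- bot.read_tool_rot(): TCP orientation.
- bot.read_contact_force(): force on the tool from outside, world axes, zero at the start.
- bot.read_ft_torque(): the same for the moment, N m.
- bot.read_gripper_width(): opening from 0.0 (shut) to 1.0 (fully open).
- bot.read_gripper_force(): force on a finger pad.
Only numpy, scipy, OpenCV 4.12 (cv2) and the standard library are available. Lean on these libraries where they do the work, as an engineer would, in place of code of your own. Each camera call takes 0.05 s, during which the arm holds its last target. There are 200 camera calls.

### The job

Fit the orange-topped loop-back plug onto the socket on the tester's sloping front: release the yellow safety slide, swing the red-gripped bail up and right back, and seat the plug fully home on its two guide pegs, fat hole on fat peg. Then swing the bail back down over the plug and push the yellow slide home again so that it is locked, without knocking over or shoving the things standing round about.

Things in the scene. Friction and masses are not known exactly. Their poses are not given: they have to be found in the camera images.
- tester: Grey bench tester, fixed: a wedge 180 mm wide, 178 mm deep, 45 mm high at its front edge, 145 mm at its back; its front slopes up and away from the robot at 30 degrees and carries the socket. Origin: centre of its underside, x to its back, y left. Lamps 8 mm high near the top of the slope. Tall green boxes are stacked to its right (world x over 0.63, y under -0.13 m).
- socket: Multipole socket on the sloping front. Origin on the front plate midway between the pegs; x up the slope, y left, z square out of the plate (30 degrees off vertical, towards the robot). Plate: x -111 to +75, z = 0. Flange 56 x 142 mm, top at z = 6. At each end a pivot ear: x +-9, inner face y +-66, top z = 33 mm.
- peg_fat (a point): Foot of the fat guide peg on the flange top, at (0, 34, 6) mm in the socket frame. The peg is steel, bullet-nosed, 12 mm diameter, and stands 22 mm along socket z.
- peg_slim (a point): Foot of the slim guide peg on the flange top, at (0, -34, 6) mm in the socket frame. The peg is steel, bullet-nosed, 9 mm diameter, and stands 22 mm along socket z.
- slide (a joint): Yellow safety slide, m. 0 = home: its lip lies over the bail's bar and stops it lifting. It is pulled down the slope (socket -x) to 0.017, its stop; from 0.014 the bail is free. It stays where left; about 2 N moves it. Home, its block covers socket x -96 to -74, y 22 to 46 mm, and its lip reaches x = -61 with top at z = 33 mm.
- slide_post (a point): Middle of the slide's upright finger post: 10 mm along socket x, 20 mm along y, reaching 13 mm above this point along socket z; below it the block begins 13 mm down. With the slide home this point is at (-87.5, 34, 46) mm in the socket frame; it moves along socket -x by the slide's joint value.
- bail (a joint): Locking bail, rad: a U of 6 mm rod hinged on the socket's ears about the line parallel to socket y through (0, 0, 24) mm; arms at y = +-60 mm. 0 = shut, pointing down the slope, in the way of the plug's studs; it swings up and back to its stop at 2.7. Loose hinge: beyond about 2.1 (upright) it falls back and stays open, below that it falls shut in about 1 s.
- bail_grip (a point): Middle of the red sleeve (10 mm diameter, 50 mm long along socket y) on the bail's bar, 66 mm from the hinge line. With the bail at angle a it is at (-66 cos a, -13, 24 + 66 sin a) mm in the socket frame. The round sleeve may turn between the fingers as the bail swings.
- plug: Loop-back plug: grey hood with orange top, 44 (x) by 100 (y) by 58 mm tall, about 0.35 kg, no cable. Origin: centre of its underside, z up; starts upright. Black round cap on top at y = +30 mm, to 72 mm up, marks the wide-hole end. Studs of 8 mm at both ends out to y = +-62 mm (x -14, z 9). Fully home it is at (0, 0, 6) mm in the socket frame, axes parallel.
- hole_fat (a point): Mouth of the plug's wide guide hole (13.5 mm diameter, 26 mm deep) in its underside, at (0, 34, 0) mm in the plug frame; goes on the fat peg.
- hole_slim (a point): Mouth of the plug's narrow guide hole (10.5 mm diameter, 26 mm deep) in its underside, at (0, -34, 0) mm in the plug frame; goes on the slim peg.
- brown_box: Brown carton standing on the bench, 90 x 130 mm, 60 mm tall; origin at the centre of its underside. Bystander.
- pill_bottle: White screw-cap bottle, 40 mm diameter, 80 mm tall, standing close to the end of the plug without the cap; origin at the centre of its underside. Bystander.
- tin_can: White round tin, 70 mm diameter, 102 mm tall; origin at the centre of its underside. Bystander.
- tape_blue: Roll of blue tape lying flat about 35 mm off the -x long side of the plug, 60 mm diameter, 19 mm high; origin at the centre of its underside. Bystander.

How it is judged:
On the way, in this order (a step that is already met when the one before it is completed fails the run):
1. the yellow safety slide is pulled clear of the bail (value of joint slide above 0.0135 m), for 0.2 s.
2. the bail is swung right back, open (value of joint bail above 2.3 rad), for 0.2 s.
3. the plug is fully home on both pegs, the bail still open (distance between hole_fat and peg_fat below 0.003 m and distance between hole_slim and peg_slim below 0.003 m and value of joint bail above 1.6 rad), for 0.2 s.
4. the bail is shut over the seated plug (distance between hole_fat and peg_fat below 0.003 m and distance between hole_slim and peg_slim below 0.003 m and value of joint bail below 0.1 rad), for 0.2 s.
At the end, for the whole second after the job is handed in: The plug is fully home: both hole mouths within 3 mm of the feet of their own pegs; the bail is shut over it (below 0.1 rad) and the yellow slide home (below 3 mm); the plug is at rest; carton, bottle, tin and tape roll stand upright within 40 mm of where they were (all of step 4 and value of joint slide below 0.003 m and linear speed of plug below 0.01 m/s and distance of each of brown_box, pill_bottle, tin_can, tape_blue from where it was at the start of the episode below 0.04 m and angle between each of brown_box, pill_bottle, tin_can, tape_blue's own z axis and vertical below 0.2 rad); the robot touches nothing.
It fails at once if a bystander (carton, bottle, tin or tape roll) is knocked over or shoved more than 40 mm (distance of any of brown_box, pill_bottle, tin_can, tape_blue from where it was at the start of the episode above 0.04 m or angle between any of brown_box, pill_bottle, tin_can, tape_blue's own z axis and vertical above 0.5 rad).
It also fails if it takes over 72 s, if anything falls off the work surface, if the arm or the gripper's body presses on something with over 40 N, if the wrist force passes 120 N, or if a joint passes its speed limit or range.

## Working session

There is one attempt and no reset: what is moved stays moved. The work goes in short steps, each a Python script; the robot and the scene stay as the last script left them, time stands still between calls to the robot, and variables do not carry over. Pictures are saved under pics/ and viewed, at most 10 in all, crops included, and the job is handed in when it is done.

```bash
mkdir -p pics; ls
cat > h.py <<'E'
import numpy as np, cv2
from scipy.spatial.transform import Rotation as R
from rig import bot
def Rq(q): return R.from_quat([q[1],q[2],q[3],q[0]]).as_matrix()
def qR(M):
    q=R.from_matrix(M).as_quat(); return [q[3],q[0],q[1],q[2]]
def pts(s, mask=None):
    """world points of pixels (fixed cameras)"""
    z=s["range_z"]; K=np.array(s["intrinsics"]); m=(z>0)
    if mask is not None: m&=mask
    v,u=np.nonzero(m); d=z[v,u]
    P=np.c_[(u-K[0,2])/K[0,0]*d,(v-K[1,2])/K[1,1]*d,d]
    A=np.array(s["attitude"]); A=Rq(A) if A.size==4 else A
    return P@A.T+np.array(s["origin"]), s["frame"][v,u], np.c_[u,v]
E
python3 - <<'E'
from h import *
for n in("scene","top"):
    s=bot.snapshot(n); cv2.imwrite(f"pics/{n}0.png",s["frame"]); print(n,s["origin"],s["attitude"],s["intrinsics"],s["range_z"].min(),s["range_z"].max())
    np.save(f"{n}0.npy",s,allow_pickle=True)
    for t in["tester","socket","slide","bail","plug","brown_box","pill_bottle","tin_can","tape_blue"]:
        for d in bot.trace(s,t)[:2]:
            P,_,_=pts(s,d["pixels"]); 
            print(t,round(d["conf"],2),d["bbox"],len(P),np.round(np.percentile(P,[2,50,98],axis=0),3).tolist() if len(P) else None)
print(bot.grip_point_offset,bot.read_time_s())
E
```

```text
pics
rig.py
scene [0.0245225  0.69421306 1.30244324] [ 0.0973822  -0.28198889  0.90768338 -0.29514379] [[467.46443587   0.         252.98800931]
 [  0.         467.46443587 186.62343611]
 [  0.           0.           1.        ]] 0.0 3.7804778
tester 0.83 [184.9, 150.9, 260.1, 237.6] 3910 [[0.516, -0.049, 0.016], [0.608, 0.056, 0.094], [0.705, 0.14, 0.143]]
socket 0.95 [199.8, 166.7, 241.2, 220.4] 906 [[0.538, -0.026, 0.052], [0.618, 0.05, 0.11], [0.656, 0.106, 0.13]]
socket 0.59 [306.8, 145.1, 317.7, 174.4] 417 [[0.418, -0.317, -0.0], [0.446, -0.25, 0.055], [0.484, -0.225, 0.074]]
slide 0.66 [223.9, 205.2, 234.0, 215.9] 86 [[0.532, 0.08, 0.069], [0.556, 0.098, 0.095], [0.567, 0.106, 0.113]]
bail 0.56 [203.7, 175.6, 247.0, 210.6] 184 [[0.546, -0.018, 0.067], [0.564, 0.038, 0.097], [0.627, 0.111, 0.13]]
bail 0.45 [198.6, 166.5, 244.7, 223.5] 1061 [[0.539, -0.029, 0.054], [0.613, 0.045, 0.107], [0.654, 0.107, 0.13]]
plug 0.88 [307.4, 144.0, 319.0, 177.1] 389 [[0.418, -0.317, 0.007], [0.446, -0.252, 0.056], [0.485, -0.226, 0.074]]
brown_box 0.83 [185.2, 265.6, 239.9, 317.7] 1713 [[0.405
[... 1481 characters left out ...]
6.0, 155.1, 249.0] 1766 [[0.406, 0.245, 0.016], [0.452, 0.306, 0.059], [0.499, 0.374, 0.064]]
pill_bottle 0.71 [363.3, 199.4, 379.8, 216.8] 240 [[0.47, -0.373, 0.003], [0.485, -0.354, 0.074], [0.504, -0.344, 0.081]]
pill_bottle 0.23 [318.8, 206.4, 363.5, 236.2] 670 [[0.417, -0.322, 0.01], [0.451, -0.271, 0.056], [0.486, -0.227, 0.072]]
tin_can 0.86 [133.1, 156.6, 162.9, 188.7] 715 [[0.566, 0.212, 0.015], [0.592, 0.239, 0.098], [0.63, 0.274, 0.104]]
tape_blue 0.65 [337.7, 244.1, 358.7, 267.0] 262 [[0.337, -0.323, 0.009], [0.363, -0.297, 0.017], [0.392, -0.269, 0.023]]
tape_blue 0.5 [196.9, 179.6, 208.9, 195.2] 140 [[0.53, 0.077, 0.063], [0.551, 0.091, 0.097], [0.568, 0.105, 0.112]]
0.0187 1.0
```

Run:
```python
import numpy as np,cv2
a=cv2.imread("pics/scene0.png")[120:330,160:360]; b=cv2.imread("pics/top0.png")[110:275,90:390]
a=cv2.resize(a,None,fx=2,fy=2,interpolation=3); b=cv2.resize(b,(0,0),fx=1.3,fy=1.3,interpolation=3)
o=np.zeros((430,800,3),np.uint8);o[:420,:400]=a;o[:b.shape[0],405:405+b.shape[1]]=b[:,:395];cv2.imwrite("pics/c0.png",o)
from h import pts
for n in("scene","top"):
    s=np.load(n+"0.npy",allow_pickle=True).item()
    P,C,U=pts(s)
    # slope plane: x .52-.69,y -.05...14
    m=(P[:,0]>.52)&(P[:,0]<.70)&(P[:,1]>-.05)&(P[:,1]<.135)&(P[:,2]>.03)&(P[:,2]<.16)
    Q=P[m]
    best=0;rng=np.random.default_rng(0)
    for i in range(500):
        p=Q[rng.choice(len(Q),3,False)];nn=np.cross(p[1]-p[0],p[2]-p[0]);l=np.linalg.norm(nn)
        if l<1e-6: continue
        nn/=l;nn*=np.sign(nn[2]);
        if abs(nn[2]-.866)>.04: continue
        k=(abs((Q-p[0])@nn)<.002)
        if k.sum()>best:best=k.sum();kk=k
    c=Q[kk].mean(0);nn=np.linalg.svd(Q[kk]-c)[2][2];nn*=np.sign(nn[2]);print(n,best,len(Q),c,nn,np.degrees(np.arctan2(-nn[1],-nn[0])),np.degrees(np.arccos(nn[2])))
    print('bench',np.median(P[(P[:,2]<.02)&(P[:,0]>.3)&(P[:,0]<.5)][:,2]))
    # plug top
    m=(P[:,0]>.4)&(P[:,0]<.5)&(P[:,1]>-.335)&(P[:,1]<-.215)&(P[:,2]>.05)&(P[:,2]<.064);
    hsv=cv2.cvtColor(C[None].astype(np.uint8),cv2.COLOR_BGR2HSV)[0]
    o=(hsv[:,0]>5)&(hsv[:,0]<25)&(hsv[:,1]>120)
    q=P[m&o];r=cv2.minAreaRect(q[:,:2].astype(np.float32));print('plug top',len(q),r,np.median(q[:,2]))
    m=(P[:,0]>.4)&(P[:,0]<.5)&(P[:,1]>-.335)&(P[:,1]<-.215)&(P[:,2]>.0685);print('cap',m.sum(),P[m].mean(0) if m.any() else 0)
    red=((hsv[:,0]<6)|(hsv[:,0]>172))&(hsv[:,1]>130)&(P[:,0]>.5)&(P[:,0]<.6)&(abs(P[:,1])<.15)
    yel=(hsv[:,0]>20)&(hsv[:,0]<35)&(hsv[:,1]>120)&(P[:,0]>.5)&(P[:,0]<.6)&(abs(P[:,1])<.15)
    for k,mm in(("red",red),("yel",yel)):print(k,mm.sum(),np.round(np.percentile(P[mm],[5,50,95],axis=0),4).tolist() if mm.any() else 0)
```

```text
scene 994 3343 [0.61096442 0.04624773 0.0937144 ] [-0.49072477  0.1222638   0.8626939 ] -13.990367715338207 30.379587327972388
bench 0.00011132381617451337
plug top 190 ((0.4548876881599426, -0.2784327268600464), (0.0394437275826931, 0.10177481919527054), 24.710586547851562) 0.0582937013257363
cap 20 [ 0.4422616  -0.24920248  0.07345054]
red 39 [[0.5468, 0.0212, 0.0715], [0.5539, 0.0403, 0.0961], [0.5608, 0.0612, 0.102]]
yel 99 [[0.5319, 0.0802, 0.0678], [0.5535, 0.0973, 0.0938], [0.5653, 0.1047, 0.1124]]
top 1756 4455 [0.61362136 0.03639346 0.09607838] [-0.48914967  0.1278773   0.86277459] -14.650814292865512 30.370443957356237
bench -0.0015595459975679127
plug top 408 ((0.4534161686897278, -0.27649790048599243), (0.039267174899578094, 0.09219919145107269), 26.349624633789062) 0.0566861908540528
cap 31 [ 0.44096854 -0.24983821  0.07186351]
red 24 [[0.5484, 0.0247, 0.0911], [0.5542, 0.0414, 0.0943], [0.5596, 0.0587, 0.0984]]
yel 116 [[0.5306, 0.0806, 0.0836], [0.5486, 0.0922, 0.0966], [0.5634, 0.1027, 0.1115]]
```

View pics/c0.png

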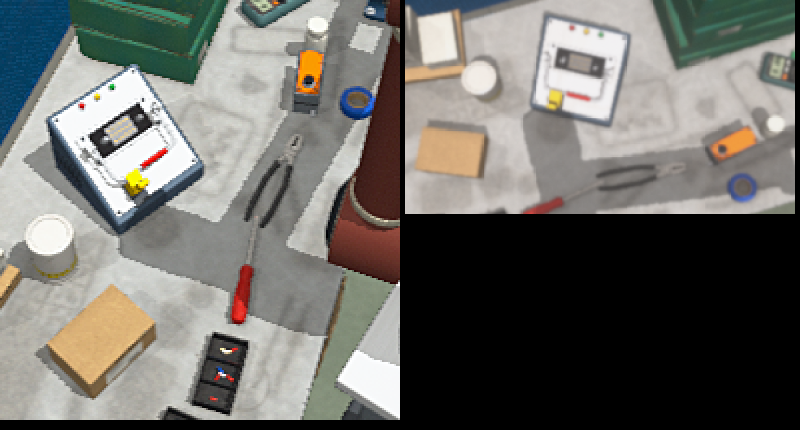

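```bash
cat >> h.py <<'E'
psi=np.radians(-14.3)
def frame(psi):
    n=np.array([-.5*np.cos(psi),-.5*np.sin(psi),np.cos(np.pi/6)]); y=np.array([-np.sin(psi),np.cos(psi),0])
    return np.c_[np.cross(y,n),y,n]
Rs=frame(psi)
Os=np.array([.554,.041,.092])-Rs@[-.066,-.013,.024]
plug_yaw=np.radians(25.5); Op=np.array([.454,-.2775,0])
def tool(Rf,s):  # tool y = s*frame x, tool z = -frame z
    z=-Rf[:,2]; y=s*Rf[:,0]; return np.c_[np.cross(y,z),y,z]
def Rz(a): return R.from_euler('z',a).as_matrix()
def wpts(s,p,q):
    """wrist camera: world points per pixel, nan without reading"""
    K=np.array(s["intrinsics"]); z=s["range_z"].astype(float); h,w=z.shape
    u,v=np.meshgrid(np.arange(w),np.arange(h)); dx=(u-K[0,2])/K[0,0]; dy=(v-K[1,2])/K[1,1]
    r=np.hypot(dx,dy)+1e-9; t=np.tan(np.minimum(r,1.5))/r
    P=np.stack([dx*t*z,dy*t*z,z,np.ones_like(z)],-1)@np.array(s["tool_from_camera"]).T
    W=P[...,:3]@Rq(q).T+np.array(p); W[(z<=0)|(r>1.4)]=np.nan; return W
def wsnap(name):
    p,q=bot.read_tool_pos(),bot.read_tool_rot(); s=bot.snapshot("wrist"); cv2.imwrite(f"pics/{name}.png",s["frame"])
    np.save(name+".npy",dict(s=s,p=p,q=q),allow_pickle=True); return s,p,q
E
python3 - <<'E'
from h import *
print("Os",Os)
for s in(1,-1):
    a=bot.solve_ik(Op+[0,0,.2],qR(tool(Rz(plug_yaw),s))); b=bot.solve_ik(Os+Rs@[0,0,.16],qR(tool(Rs,s)))
    print(s,None if a is None else np.round(a,2),None if b is None else np.round(b,2))
    if s==1 and a is not None: pass
s=1
sel=[s for s in(1,-1) if all(x is not None and abs(x[5])<2.6 for x in(bot.solve_ik(Op+[0,0,.2],qR(tool(Rz(plug_yaw),s))),bot.solve_ik(Os+Rs@[0,0,.16],qR(tool(Rs,s)))))]
print(sel); S=sel[0] if len(sel)==1 else -1
bot.goto(Op+[0,0,.2],qR(tool(Rz(plug_yaw),S))); x,_,_=wsnap("w_plug"); print(x["tool_from_camera"],x["intrinsics"],x["range_z"].max(),bot.read_time_s())
bot.goto(Os+Rs@[0,0,.16],qR(tool(Rs,S))); wsnap("w_sock"); print(S,bot.read_time_s())
o=np.hstack([cv2.imread("pics/w_plug.png"),cv2.imread("pics/w_sock.png")]); cv2.imwrite("pics/c1.png",cv2.resize(o,(800,300),interpolation=cv2.INTER_AREA))
E
```

```text
Os [0.62422586 0.03651533 0.10421539]
1 [-0.69 -0.15  1.86 -0.    1.43 -1.13] [ 0.04 -0.46  2.09 -0.17  1.01  0.34]
-1 [-0.69 -0.15  1.86 -0.    1.43  2.01] [ 0.04 -0.46  2.09 -0.17  1.01 -2.8 ]
[1]
[[-6.33556688e-04 -9.45022072e-01 -3.27005935e-01  8.41170717e-02]
 [ 9.99999676e-01 -7.61067651e-04  2.61980708e-04 -4.58642554e-04]
 [-4.96451190e-04 -3.27005663e-01  9.45022248e-01 -1.43173251e-01]
 [ 0.00000000e+00  0.00000000e+00  0.00000000e+00  1.00000000e+00]] [[297.31863964   0.         256.87289972]
 [  0.         297.31863964 192.0217437 ]
 [  0.           0.           1.        ]] 2.05642 2.5167
1 3.8917
```

View pics/c1.png

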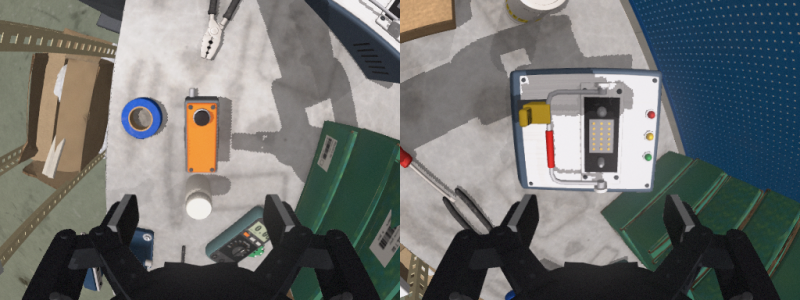

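```bash
cat > meas.py <<'E'
from h import *
def ld(n): d=np.load(n+".npy",allow_pickle=True).item(); return d["s"],wpts(d["s"],d["p"],d["q"]),d
if __name__=="__main__":
    s,W,d=ld("w_sock"); print(d["p"])
    L=(W-Os)@Rs; x,y,z=L[...,0],L[...,1],L[...,2]
    m=(x>-.105)&(x<.07)&(abs(y)<.085)&(abs(z)<.012)
    Q=L[m]
    for i in range(4):
        A=np.c_[Q[:,:2],np.ones(len(Q))];c=np.linalg.lstsq(A,Q[:,2],rcond=None)[0];r=Q[:,2]-A@c;Q=Q[abs(r)<max(.0015,.006-.0015*i)]
    print("plate plane",c,np.std(r),len(Q))
    hsv=cv2.cvtColor(s["frame"],cv2.COLOR_BGR2HSV); H,S,V=hsv[...,0],hsv[...,1],hsv[...,2]
    red=((H<6)|(H>172))&(S>130)&(x>-.1)&(x<-.04)&(abs(y)<.06); yel=(H>18)&(H<35)&(S>110)&(x>-.12)&(x<-.04)&(y>0)&(y<.07)
    for k,mm in(("red",red),("yel",yel),("flange",(V<90)&(abs(x)<.04)&(abs(y)<.085)&(z<.012))):print(k,mm.sum(),np.round(np.nanpercentile(L[mm],[1,5,50,95,99],axis=0)*1e3,1).tolist())
    for nm,yc in(("fat",.034),("slim",-.034)):
        mm=(abs(x)<.018)&(abs(y-yc)<.018)&(z>.018)&(z<.036); print(nm,mm.sum(),np.round(np.nanpercentile(L[mm],[2,50,98],axis=0)*1e3,1).tolist())
    s,W,d=ld("w_plug"); L=(W-Op)@Rz(plug_yaw); x,y,z=L[...,0],L[...,1],L[...,2]
    hsv=cv2.cvtColor(s["frame"],cv2.COLOR_BGR2HSV); H,S,V=hsv[...,0],hsv[...,1],hsv[...,2]
    mm=(H>5)&(H<25)&(S>140)&(abs(x)<.035)&(abs(y)<.065)&(z>.048); r=cv2.minAreaRect((L[mm][:,:2]*1e3).astype(np.float32)); print("plug",mm.sum(),r,np.median(L[mm],axis=0))
    print(np.round(np.percentile(L[mm],[1,99],axis=0)*1e3,1).tolist())
    mm=(abs(x)<.02)&(abs(y-.03)<.02)&(z>.067); print("cap",np.round(np.percentile(L[mm],[2,50,98],axis=0)*1e3,1).tolist())
    for n,a,b in(("w_plug",slice(100,240),slice(200,340)),("w_sock",slice(80,260),slice(130,350))):
        pass
E
python3 meas.py
python3 - <<'E'
import cv2,numpy as np
a=cv2.imread("pics/w_sock.png")[80:260,130:350]; cv2.imwrite("pics/c2.png",cv2.resize(a,None,fx=3,fy=3,interpolation=cv2.INTER_CUBIC))
E
```

```text
[0.54687946 0.05548619 0.24281399]
plate plane [ 1.30930956e-03 -9.29365857e-03 -6.77351624e-05] 0.0008151756778162783 13706
red 410 [[-68.9, -35.6, 23.9], [-68.4, -33.3, 25.0], [-64.1, -10.4, 27.9], [-60.8, 11.1, 29.5], [-60.4, 12.6, 30.1]]
yel 1049 [[-103.0, 24.6, 1.1], [-89.9, 26.3, 13.0], [-80.2, 37.9, 32.9], [-62.5, 47.2, 58.5], [-61.0, 47.7, 59.4]]
flange 2607 [[-26.5, -50.9, -3.1], [-20.5, -48.3, 4.8], [-0.3, 16.2, 6.2], [22.3, 51.0, 7.5], [23.8, 84.1, 8.1]]
fat 120 [[-4.2, 29.6, 18.4], [1.1, 35.2, 23.7], [6.4, 39.7, 27.2]]
slim 55 [[-3.6, -35.7, 18.2], [0.6, -32.1, 23.0], [3.7, -30.1, 27.9]]
plug 2775 ((0.33351898193359375, -0.08551025390625), (91.88361358642578, 37.89592742919922), 89.92269134521484) [ 0.00028549 -0.00227204  0.05849993]
[[-18.4, -44.7, 55.6], [18.5, 45.6, 60.6]]
cap [[-19.3, 10.0, 72.1], [0.3, 11.3, 289.5], [19.3, 32.9, 300.1]]
```

View pics/c2.png

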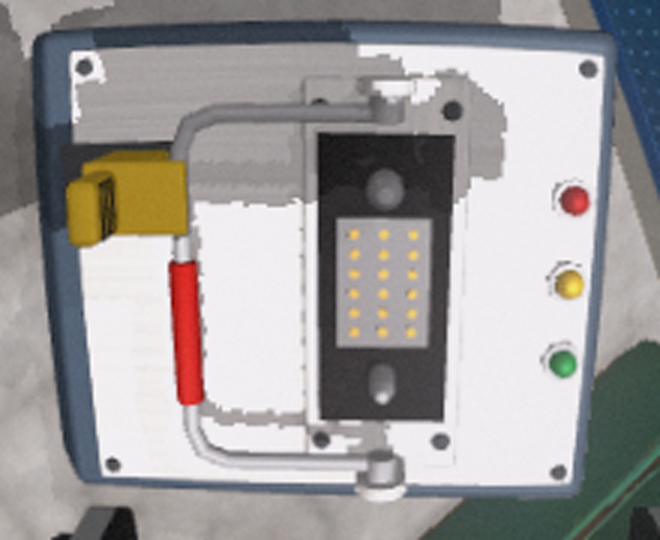

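```bash
cat >> h.py <<'E'
def rect(d,O,Rf,zp,xr,yr,res=.0005):
    """orthographic picture of the plane z=zp of frame (O,Rf): rows = +y downward from yr[0], cols = x from xr[0]"""
    s=d["s"]; T=np.array(s["tool_from_camera"]); K=np.array(s["intrinsics"])
    X,Y=np.meshgrid(np.arange(*xr,res),np.arange(*yr,res)); P=np.stack([X,Y,np.full_like(X,zp)],-1)@Rf.T+O
    t=(P-np.array(d["p"]))@Rq(d["q"]); c=(t-T[:3,3])@T[:3,:3]
    rho=np.hypot(c[...,0],c[...,1]); th=np.arctan2(rho,c[...,2])/np.maximum(rho,1e-9)
    u=c[...,0]*th*K[0,0]+K[0,2]; v=c[...,1]*th*K[1,1]+K[1,2]
    return cv2.remap(s["frame"],u.astype(np.float32),v.astype(np.float32),cv2.INTER_CUBIC)
E
cat > rs.py <<'E'
from h import *; import sys
def run(name,psi,Os,save=None):
    Rs=frame(psi); d=np.load(name+".npy",allow_pickle=True).item()
    I=rect(d,Os,Rs,.006,(-.12,.09),(-.1,.1))
    g=I.max(2); m=(g<75).astype(np.uint8); m[:, :140]=0; m[:,320:]=0
    m=cv2.morphologyEx(m,cv2.MORPH_OPEN,np.ones((9,9)));m=cv2.morphologyEx(m,cv2.MORPH_CLOSE,np.ones((61,61)))
    c=max(cv2.findContours(m,0,1)[0],key=cv2.contourArea); r=cv2.minAreaRect(c)
    print("insert ctr mm",(r[0][0]*.5-120,r[0][1]*.5-100),"size",np.array(r[1])*.5,r[2])
    J=rect(d,Os,Rs,.024,(-.12,.09),(-.1,.1)); h=cv2.cvtColor(J,cv2.COLOR_BGR2HSV)
    m=(((h[...,0]<7)|(h[...,0]>172))&(h[...,1]>120)).astype(np.uint8); m[:,200:]=0
    c=max(cv2.findContours(m,0,1)[0],key=cv2.contourArea); r=cv2.minAreaRect(c)
    print("sleeve ctr",(r[0][0]*.5-120,r[0][1]*.5-100),"size",np.array(r[1])*.5,r[2])
    if save: cv2.imwrite(save,np.hstack([I,J])[::-1])
if __name__=="__main__":
    for p in(-14.3,-15.4): run("w_sock",np.radians(p),Os,"pics/rect.png" if p<-15 else None)
E
python3 rs.py
```

```text
insert ctr mm (1.2770233154296875, 0.179046630859375) size [102.61390686  45.0888443 ] 89.66881561279297
sleeve ctr (-65.16005325317383, -12.49359130859375) size [51.11094284  9.41291332] 89.10482788085938
insert ctr mm (1.0, 0.25) size [102.5  45. ] 90.0
sleeve ctr (-65.0, -14.0) size [ 8.99999809 50.99999237] 0.0
```

View pics/rect.png

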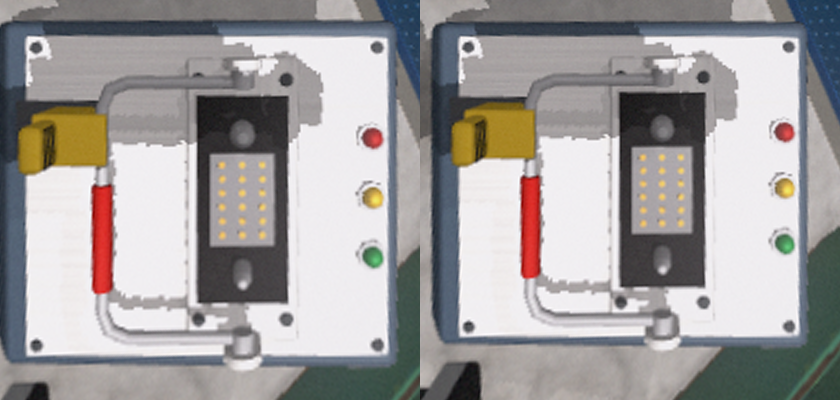

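```bash
cat >> h.py <<'E'
psi=np.radians(-15.4); Rs=frame(psi); Os=Os+Rs@[.001,.0002,0]
Qs=qR(tool(Rs,1))
def S(x,y,z): return Os+Rs@(np.array([x,y,z])/1e3)
E
python3 - <<'E'
from h import *
def st(t): print(t,np.round((bot.read_tool_pos()-Os)@Rs*1e3,1),"F",np.round(np.array(bot.read_contact_force())@Rs,1),"w",round(bot.read_gripper_width(),3),"t",round(bot.read_time_s(),1))
bot.command_gripper(.45)
bot.goto(S(-87.5,34,90),Qs); bot.move_straight(S(-87.5,34,38),max_force=15); st("at post")
bot.command_gripper(0); st("gripped")
print(bot.move_straight(S(-105,34,38),feed=.05,max_force=25)); st("pulled")
bot.command_gripper(.4); bot.move_straight(S(-105,34,90))
bot.command_gripper(.35)
bot.move_straight(S(-66,-13,80)); print(bot.move_straight(S(-66,-13,13),max_force=15)); st("at bail")
bot.command_gripper(0); st("gripped bail")
for a in np.arange(.2,2.601,.2):
    if bot.move_straight(S(-66*np.cos(a),-13,13+66*np.sin(a)),max_force=40): print("stop",a); st("");break
st("swung")
s,p,q=wsnap("w_bail")
E
```

```text
at post [-85.1  34.   39. ] F [ 0.2 -0.3  0.1] w 0.45 t 5.5
gripped [-87.6  34.3  39.2] F [-3.7 -0.5 10.3] w 0.104 t 5.8
False
pulled [-104.5   34.4   39.2] F [-1.3 -1.9 10.7] w 0.102 t 6.3
False
at bail [-66.4 -12.5  13.1] F [ 0.7  0.3 -0.5] w 0.35 t 8.6
gripped bail [-66.1 -12.5  14. ] F [-2.9  1.1  5.7] w 0.087 t 8.9
swung [ 58.4 -13.2  47.7] F [4.9 4.9 1.7] w 0.086 t 12.2
```

View pics/w_bail.png

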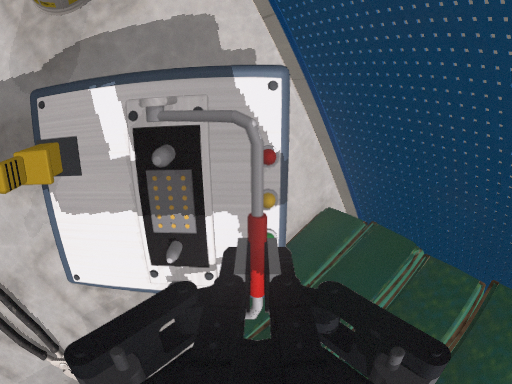

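```bash
cat >> h.py <<'E'
Tc=np.array([[0,-.945022,-.327006,.084117],[1,0,0,-.000459],[0,-.327006,.945022,-.143173]])
def camview(O,Rf,dist):
    Rt=np.c_[Rf[:,0],-Rf[:,1],-Rf[:,2]]@Tc[:,:3].T
    return O+Rf[:,2]*dist-Rt@Tc[:,3], qR(R.from_matrix(Rt).as_matrix())
E
python3 - <<'E'
from h import *
bot.command_gripper(.35); bot.move_straight(S(58.4,-13.2,110))
bot.goto(*camview(Os,Rs,.27)); wsnap("v_sock"); print(bot.read_time_s())
Rp=Rz(np.radians(25.42)); 
bot.goto(*camview(Op+[0,0,.0],Rp,.31)); wsnap("v_plug"); print(bot.read_time_s())
d=np.load("v_sock.npy",allow_pickle=True).item(); k=dict(xr=(-.04,.04),yr=(-.07,.07),res=.00025)
I=np.hstack([rect(d,Os,Rs,z,**k)[::-1] for z in(.006,.028)])
d=np.load("v_plug.npy",allow_pickle=True).item(); J=rect(d,Op,Rp,.058,**k)[::-1]
o=np.hstack([I,J])[:,:]
for c in(160,480,800): o[::20,c]=(0,255,0)
for r in(280,144,416): o[r,::16]=(0,255,0)
cv2.imwrite("pics/o.png",o[:,:960] if 0 else cv2.resize(o,(800,467),interpolation=cv2.INTER_AREA))
s,W=d["s"],wpts(d["s"],d["p"],d["q"]); h=cv2.cvtColor(s["frame"],cv2.COLOR_BGR2HSV); L=(W-Op)@Rp
mm=(h[...,0]>5)&(h[...,0]<25)&(h[...,1]>140)&(abs(L[...,0])<.035)&(abs(L[...,1])<.065)&(L[...,2]>.048)
print(cv2.minAreaRect((L[mm][:,:2]*1e3).astype(np.float32)),np.median(L[mm],axis=0))
h=cv2.cvtColor(J,cv2.COLOR_BGR2HSV); m=((h[...,0]>5)&(h[...,0]<25)&(h[...,1]>140)).astype(np.uint8)
r=cv2.minAreaRect(max(cv2.findContours(m,0,1)[0],key=cv2.contourArea)); print("plug ortho",r[0][0]*.25-40,70-r[0][1]*.25,np.array(r[1])*.25,r[2])
E
python3 - <<'E'
import sys; sys.path.insert(0,'.')
from h import *; import rs
rs.run("v_sock",psi,Os)
d=np.load("v_sock.npy",allow_pickle=True).item(); W=wpts(d["s"],d["p"],d["q"]); L=((W-Os)@Rs).reshape(-1,3)
for yc in(.034,-.034):
    for lo,hi in((.012,.032),(.022,.032)):
        m=(abs(L[:,0])<.013)&(abs(L[:,1]-yc)<.013)&(L[:,2]>lo)&(L[:,2]<hi);Q=L[m]*1e3
        print(yc,lo,m.sum(),np.round([*((Q.min(0)+Q.max(0))/2)[:2],*Q.mean(0)],2))
m=(abs(L[:,0])<.1)&(abs(L[:,1])<.08)&(abs(L[:,2])<.004);Q=L[m];c=np.linalg.lstsq(np.c_[Q[:,:2],np.ones(len(Q))],Q[:,2],rcond=None)[0];print(c)
E
```

```text
13.7833
15.125
((-0.1364898681640625, -0.7091102600097656), (37.36714553833008, 92.51890563964844), 0.09407474100589752) [ 0.00036647 -0.00615714  0.05845381]
plug ortho 0.1532440185546875 -0.5769195556640625 [37.34267426 92.79055023] 0.25693002343177795
insert ctr mm (-5.25, -24.75) size [150.5  89.5] 90.0Traceback (most recent call last):
  File "<stdin>", line 3, in <module>
  File "rs.py", line 11, in run
    c=max(cv2.findContours(m,0,1)[0],key=cv2.contourArea); r=cv2.minAreaRect(c)
ValueError: max() iterable argument is empty
```

View pics/o.png

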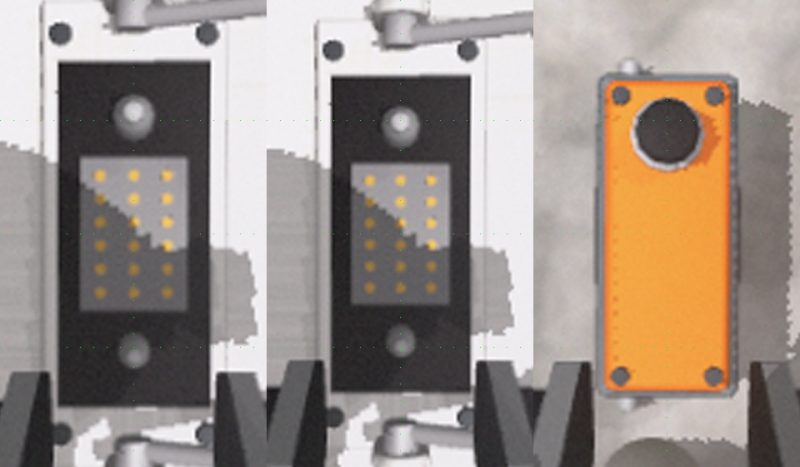

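```bash
cat >> h.py <<'E'
Rp=Rz(np.radians(25.42)); Pp=Op+Rp@[.0001,-.00055,0]; Qp=qR(tool(Rp,1))
def st(t): print(t,np.round((bot.read_tool_pos()-Os)@Rs*1e3,1),"F",np.round(np.array(bot.read_contact_force())@Rs,1),"w",round(bot.read_gripper_width(),3),"t",round(bot.read_time_s(),1))
E
python3 - <<'E'
from h import *
bot.command_gripper(.75)
bot.goto(Pp+[0,0,.13],Qp); print(bot.move_straight(Pp+[0,0,.02],max_force=12)); st("down")
bot.command_gripper(0); p=bot.read_tool_pos(); M=Rq(bot.read_tool_rot()); st("grip")
dx=(Pp-p)@M[:,0]; print("offset along tool x mm",dx*1e3,"tool y",(Pp-p)@M[:,1]*1e3,"z",p[2]); np.save("grasp.npy",[dx,p[2]])
bot.move_straight(p+[0,0,.15],feed=.2); st("lifted")
bot.goto(S(.2,.1-dx*1e3,110),Qs); st("hover"); wsnap("h_hover")
bot.move_straight(S(.2,.1-dx*1e3,6+p[2]*1e3+30),feed=.1); st("above pegs"); wsnap("h_above")
o=np.hstack([cv2.imread("pics/h_hover.png"),cv2.imread("pics/h_above.png")]); cv2.imwrite("pics/c5.png",cv2.resize(o,(800,300),interpolation=cv2.INTER_AREA))
E
```

```text
False
down [-111.3 -349.2  -32.5] F [-0.1 -0.5 -1. ] w 0.745 t 16.8
grip [-110.7 -349.1  -32. ] F [ 1.9 -0.9  4.2] w 0.505 t 17.1
offset along tool x mm 1.40629732281325 tool y -0.5853758141821581 z 0.021712272526870822
lifted [ -38.  -348.5   96.6] F [-2.2  0.6 -2.7] w 0.505 t 18.1
hover [ -0.6  -1.9 109.2] F [-1.6  0.3 -2.9] w 0.507 t 19.4
above pegs [ 0.6 -1.5 57.8] F [-1.4 -0.4 -2.9] w 0.509 t 20.1
```

View pics/c5.png

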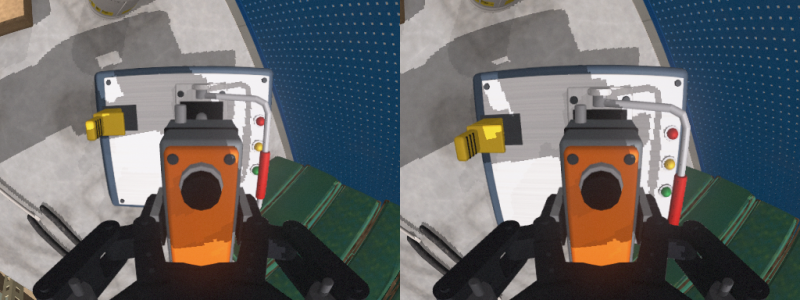

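Run:
```python
from h import *
dx,pz=np.load("grasp.npy")*1e3
bot.dwell(.3); st("settled")
for h in(20,12,6,0,-2):
    r=bot.move_straight(S(.2,.1-dx,6+pz+h),feed=.04,max_force=25); st(f"h={h} {r}")
    if r: break
wsnap("h_in"); cv2.imwrite("pics/h_in.png",cv2.imread("pics/h_in.png")[40:,60:400])
```

```text
settled [ 0.6 -1.2 58.2] F [-0.8  0.7 -3. ] w 0.5 t 20.5
h=20 False [-0.4 -1.5 47.1] F [-1.4 -0.1 -3.1] w 0.505 t 20.9
h=12 False [-0.2 -1.4 39.3] F [-1.6  0.6 -3.4] w 0.505 t 21.2
h=6 False [ 0.  -1.4 33.4] F [-1.2  0.7 -2.6] w 0.503 t 21.5
h=0 False [ 0.3 -1.4 27.5] F [-1.8 -0.5 -2. ] w 0.507 t 21.8
h=-2 False [ 0.5 -1.2 27. ] F [-7.8 -1.5 12.4] w 0.506 t 22.1
```

Run:
```python
from h import *
dx,pz=np.load("grasp.npy")*1e3
r=bot.move_straight(S(.2,.1-dx,6+pz-8),feed=.04,max_force=30); st(f"press {r}")
bot.dwell(.3)
bot.command_gripper(.67); bot.move_straight(S(.2,.1-dx,130)); st("released")
p,q=camview(Os,Rs,.33); bot.goto(p,q); s,p,q=wsnap("v_in")
d=np.load("v_in.npy",allow_pickle=True).item(); W=wpts(s,p,q); L=(W-Os)@Rs
h=cv2.cvtColor(s["frame"],cv2.COLOR_BGR2HSV); mm=(h[...,0]>5)&(h[...,0]<25)&(h[...,1]>140)&(abs(L[...,0])<.035)&(abs(L[...,1])<.065)&(L[...,2]>.03)
Q=L[mm]; print(cv2.minAreaRect((Q[:,:2]*1e3).astype(np.float32)),np.median(Q,axis=0))
print("top plane",np.linalg.lstsq(np.c_[Q[:,:2],np.ones(len(Q))],Q[:,2],rcond=None)[0])
J=rect(d,Os,Rs,.05,(-.12,.09),(-.09,.09))[::-1]; cv2.imwrite("pics/in.png",J)
```

```text
press True [ 0.3 -1.  25.6] F [-1.4 -0.7  4.8] w 0.503 t 22.3
released [ -0.7  -1.5 129.1] F [-0.9  0.4 -0.5] w 0.669 t 23.8
((-0.5468330383300781, -0.9465827941894531), (37.36262512207031, 92.85671997070312), 0.1468416452407837) [-0.00103095 -0.00614233  0.06376723]
top plane [-0.00723333  0.00031117  0.06370993]
```

View pics/in.png

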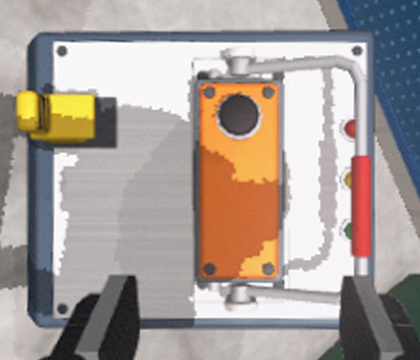

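Run:
```python
from h import *
B=lambda a,dz=-8:S(-66*np.cos(a),-13,24+66*np.sin(a)+dz)
bot.command_gripper(.3)
bot.goto(S(61,-13,110),Qs); r=bot.move_straight(S(61,-13,44.5),max_force=12); st(f"at bail {r}")
bot.command_gripper(0); st("grip")
for a in np.arange(2.55,.95,-.15):
    if bot.move_straight(B(a),max_force=30): print("stop",a); break
st("swung"); bot.command_gripper(.3); p=bot.read_tool_pos(); bot.move_straight(p+Rs[:,2]*.03); bot.dwell(.6); st("released")
bot.command_gripper(0); bot.move_straight(S(-66,-13,100)); r=bot.move_straight(S(-66,-13,25),feed=.06,max_force=12); st(f"press {r}")
bot.move_straight(S(-66,-13,90))
wsnap("v_shut"); cv2.imwrite("pics/shut.png",cv2.imread("pics/v_shut.png"))
```

```text
at bail False [ 61.3 -13.7  45. ] F [ 0.6 -0.1  0.2] w 0.302 t 26.0
grip [ 59.6 -13.2  45.7] F [-6.8 -1.2  7.6] w 0.087 t 26.3
swung [-37.2 -13.3  72.2] F [-9.6 -8.4 11.8] w 0.077 t 29.1
released [-33.6 -12.7 102.7] F [ 0.9  0.1 -0.3] w 0.299 t 30.3
press True [-66.5 -13.1  27.8] F [-3.4 -0.1 11.8] w 0.001 t 32.2
```

View pics/shut.png

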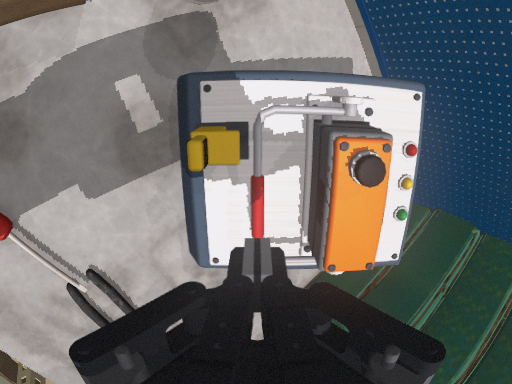

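Run:
```python
from h import *
bot.command_gripper(.42)
bot.move_straight(S(-104.5,34,90)); r=bot.move_straight(S(-104.5,34,38),max_force=12); st(f"at post {r}")
bot.command_gripper(0); st("grip")
r=bot.move_straight(S(-85.5,34,38),feed=.05,max_force=20); bot.dwell(.2); st(f"pushed {r}")
bot.command_gripper(.42); bot.move_straight(S(-86.5,34,110)); st("clear")
bot.goto(*camview(Os,Rs,.33)); s,p,q=wsnap("v_end"); bot.dwell(.3); st("end")
L=(wpts(s,p,q)-Os)@Rs; h=cv2.cvtColor(s["frame"],cv2.COLOR_BGR2HSV)
def rep(k,m): print(k,np.round(np.percentile(L[m],[1,50,99],axis=0)*1e3,1).tolist())
rep("yel",(h[...,0]>18)&(h[...,0]<35)&(h[...,1]>110)&(L[...,0]<-.04)&(L[...,0]>-.13)&(L[...,1]>.01)&(L[...,1]<.06)&(L[...,2]>.02))
rep("red",((h[...,0]<6)|(h[...,0]>172))&(h[...,1]>130)&(L[...,0]>-.1)&(L[...,0]<-.04)&(abs(L[...,1])<.05))
Q=L[(h[...,0]>5)&(h[...,0]<18)&(h[...,1]>140)&(abs(L[...,0])<.035)&(abs(L[...,1])<.065)&(L[...,2]>.03)];print("plug",np.median(Q,axis=0))
d=np.load("v_end.npy",allow_pickle=True).item(); cv2.imwrite("pics/end.png",rect(d,Os,Rs,.03,(-.12,.09),(-.09,.09))[::-1])
```

```text
at post False [-104.    33.4   38. ] F [ 0.7 -0.2  0.3] w 0.424 t 34.3
grip [-103.3   34.3   39.1] F [-2.  -1.5  8.9] w 0.099 t 34.6
pushed True [-87.7  34.3  39.2] F [-1.3  0.   6.8] w 0.1 t 35.3
clear [-86.9  33.9 109.6] F [-1.3  0.   0.3] w 0.422 t 36.3
end [ -0.4 -31.9 166.8] F [-0.1 -1.2  0.2] w 0.423 t 37.4
yel [[-92.7, 21.7, 23.9], [-80.0, 32.3, 33.3], [-61.9, 44.7, 59.8]]
red [[-69.6, -37.5, 23.5], [-64.8, -13.7, 27.9], [-61.2, 10.9, 30.1]]
plug [-0.0019232  -0.00406322  0.06377351]
```

View pics/end.png

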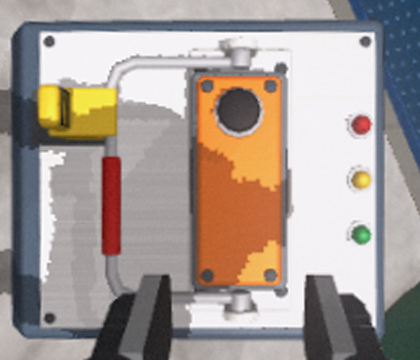

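The picture shows the lip at x ≈ -62 mm over the bail's bar, the bail shut (red sleeve at px 111,205), and the plug seated with its top at 63.8 mm. I'm handing in.

```bash
python3 -c "
from h import *
print(bot.sign_off())"
```

```text
the job is handed in; nothing more can be done
None
```

I handed the job in at about 37 s: the plug is fully seated on its pegs, the bail is shut over it and the yellow slide is pushed home. The last camera view and depth readings confirmed all three; I didn't re-measure the bystanders, but saw no sign of touching them, and the hand-in gave no verdict.

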